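Clamp a sensor cassette in the lever socket

ROBOT

A 7-joint arm with a two-finger parallel gripper is mounted at the origin on a cart in front of the work surface, level with it; the furniture and walls round the work are solid. World frame = base frame: x ahead of the robot, y to its left, z up, the work surface at z = 0. Lengths are in m, angles in rad, forces in N, time in s.
With the tool pointing down it reaches from about 0.4 to 0.85 m from the base axis. Payload 4.4 kg.
Tool frame: the origin (TCP) lies on the centre line of the jaws, within the pads' length; the fingertips stand 25 mm ahead of it and the grasp point (between the pads) lies 6 mm ahead of it; z points along the fingers, y is the line along which they close (so a half turn about z gives the same grasp; the last joint's range is limited). The gripper opens to 94 mm and grips with 3 to 60 N. Pads are 16 mm wide; open, the fingers measure 119 mm over their backs; the gripper's body (75 mm by 177 mm) begins 78 mm behind the grasp point.
Start: joints at [1.142, 0.628, 0.038, 1.517, -0.027, 0.996, -0.02], TCP at [0.231, -0.608, 0.23] pointing down, gripper open.
Joint ranges: [-3.06, 3.06], [-0.37, 2.12], [-1.25, 1.32], [0.18, 2.47], [-1.1, 4.24], [0.23, 1.98], [-2.94, 2.94]. Speed limits (rad/s): [2.57, 2.57, 3.14, 3.14, 3.14, 3.14, 3.14].

INTERFACE

Orientations are given as [roll, pitch, yaw] about the fixed x, y, z axes, in that order (R = Rz(yaw) Ry(pitch) Rx(roll)).
In Python, from workcell import manip gives the robot as it stands. The module is installed in compiled form; this text tells all that it offers.
- The arm moves only by the tool send_rows, never from a script. Its argument "series" is a list that holds one entry, the list of rows, each a list of 4 numbers: the shift along the tool's x, y, z in mm, then the turn about the tool's z in rad. A call has 1 to 20 rows; each row is the pose to reach, as a shift and turn from the pose commanded when the call began, along the tool's axes at that moment; what a row does not reach only later rows make up. A row lasts 1/8 s, in which the tool goes at most 62.5 mm and 10.7 degrees, less where a joint would pass 70% of its speed; a pose out of reach is approached as far as the arm can. A call with a gripper value outside its range is refused whole. "jaw" is the opening, from 0 (shut) to 1 (fully open), set as the call begins (left out, the last holds). The fingers move at their own pace and stop on an object; "squeeze" is the grip in N (left out, the last holds). Time passes only in rows, so rows that repeat a pose let the fingers close. It gives the time, the measured TCP pose, the force, the opening and the grip force at its end, in the units of the state.
- manip.observe(): the state, without advancing time (a new reading comes with each control period).
- manip.capture(name): name is "side" or "top"; returns (picture, depth): 420x560x3 uint8, red, green, blue; 420x560 float32, m along the optical axis (not along the pixel's ray), 0 where there is no reading.
- manip.camera_model(name): a dict with "mtx" (3x3 intrinsics, pixels), "rvec" (rotation vector, rad) and "tvec" (3), from world to camera coordinates, as OpenCV has them. Camera axes: x right, y down, z forward; pixel columns grow to the right and rows downward; lengths in m; the calibration is good to about 2 mm. A picture is of the moment at which its call begins. camera_model takes no time and is no camera call.
- manip.finish_job(): hands the job in; it is judged then, once.
Trained networks look in the newest picture that a camera, given by its name, has taken for a name from the list of things; names that differ only in an ending like _2 or _b are one class to them, and where a whole thing is asked for, a point or a joint stands for the part that bears it (a point fixed in the world has none). Each returns a list of dicts, best first, with "confidence" (0 to 1); they miss things now and then, are a little off and sometimes report something else, mostly with a low value. They report only what shows in the picture. A call takes as long as a camera call. They do not tell look-alikes from the thing itself.
- manip.masks_of(camera, name): "mask" (420x560 bool, what is visible of it).
- manip.landmark_of(camera, name): "at" ([x, y, z] in m, in world coordinates, good to about 4 mm: a listed point, or the origin of a listed thing).
The state is a dict: "clock": time; "qpos": joint angles; "dq": joint speeds; "joint_efforts": joint torques, N m; "eef_pos": TCP position; "eef_rot": TCP orientation; "wrist_force": force on the tool from outside, world axes, zero at the start; "torque": the same for the moment, N m; "gripper_width": finger opening in m; "finger_force": force on a finger pad.
Only numpy, scipy, OpenCV 4.12 (cv2) and the standard library are available. Lean on these libraries where they do the work, as an engineer would, in place of code of your own. Each camera call takes 0.05 s, during which the arm holds its last target. There are 200 camera calls.

TASK

Swing the red lever of the test socket right back, lay the blue sensor cassette in the socket's nest the way its cut corners match, so that it drops in flat, then swing the lever over it and press the red tab down until it is fully home between its guard cheeks. The lever closes with one firm push on a seated cassette; do not force it onto one that is not in its nest, and leave the other things on the worktop where they are.

Things in the scene. Friction and masses are not known exactly. Their poses are not given: they have to be found in the camera images.
- socket: Dark steel base 232x136x14 mm fixed to the worktop, x=-146 to +86. Origin: on the worktop under the nest's middle; +x towards the lever hinge, -x towards the tab, z up. Two dark guard cheeks (x=-142 to -88, |y| 29 to 58 mm, top 38 mm above the worktop) flank the shut tab, so its sides can be gripped only while raised. Hinge lugs at |y| 58 to 67, 48 high.
- clamp_lever (a joint): Red lever's angle, rad: 0 shut (level, tab to socket -x), grows as the tab swings up and back, stop at 1.8; starts part open. Axis: socket y through lever_hinge. Stiff (0.6 N m friction): stays where left. Two arms at y=+-51 mm, front bar 148 mm from the hinge. On a nested cassette the press bar meets it at 0.1 rad; the rest takes about 7 N on the tab, to a felt stop.
- lever_tab (a point): Middle of the red tab in front of the lever's front bar, 190 mm from the hinge axis; tab 46 mm wide (socket y), 70 long (148 to 218 mm from the hinge), 10 thick. Grip it across its width or press on its top. Shut, it lies 36 mm above the worktop, its top at 41. Pinched by a tool that does not turn along with it, it works its way out of the fingers as it nears upright; pushing it with closed fingers is surer there.
- lever_hinge (a point): Middle of the lever's hinge axis: socket frame (68, 0, 36) mm. Fixed.
- nest (a point): Middle of the nest, on its bed: socket frame (0, 0, 20) mm, axes as the socket's. Light metal walls 8 mm thick, rim 30 mm above the worktop, round a recess 87 (x) by 69 mm (y) with both -x corners cut 18 mm at 45 degrees; the top 3 mm are 1.5 mm wider all round as lead-in. The sprung black bed gives up to 6 mm down (4 N to start, then 2 N per mm).
- press_bar (a point): Middle of the lever's press bar: steel, 12 mm round, 96 long, across the lever's arms, 42 mm from the hinge. It presses on top of the cassette.
- cassette: Loose blue cassette 84 (x) by 66 (y) by 14 mm, both -x corners cut 18 mm at 45 degrees, about 140 g. A black grip rib stands on it along x: 12 mm thick, x=-30 to +12, top at 46. Origin: middle of underside, z up. Nested: x and y as the socket's, origin at point nest, 1.5 mm play each side (clamped 4 mm lower; not dropped in, it stands 10 mm higher on the rim).
- jar: Bystander: sample jar with blue screw lid, 51 mm across, 66 tall (mm); origin under its middle. Leave alone.
- notes: Bystander: note block 72x72x27 (mm); origin under its middle. Leave alone.
- stapler: Bystander: blue and black stapler 34x112x34 (mm); origin under its middle. Leave alone.
- tape_roll: Bystander: roll of tape lying flat, 67 across, 19 high (mm); origin under its middle. Leave alone.
- red_spool: Bystander: spool of red thread, 46 across, 42 high (mm); origin under its middle. Leave alone.
- orange_spool: Bystander: spool of white thread with orange flanges, 40 across, 50 high (mm); origin under its middle. Leave alone.
- calculator: Bystander: pocket calculator 108x66x13 (mm); origin under its middle. Leave alone.
- marker: Bystander: white marker pen with red cap, lying, 14x133x16 (mm); origin under its middle. Leave alone.
Things that resemble listed ones, but are neither listed nor needed, are in the scene too. Leave any turquoise look-alike of the cassette alone.

How it is judged:
On the way, in this order (a step that is already met when the one before it is completed fails the run):
1. the lever is swung right back (above 1.55 rad) (value of joint clamp_lever above 1.55 rad), for 0.2 s.
2. the cassette lies flat in the nest with the lever still open (value of joint clamp_lever above 1.2 rad and horizontal distance between cassette and nest below 0.004 m and angle between cassette's own z axis and vertical below 0.06 rad and angle between the x axis of cassette and the x axis of socket, either way round below 0.08 rad and z of cassette in the frame of socket below 0.0225 m), for 0.2 s.
At the end, for the whole second after the job is handed in: The lever is shut (below 0.05 rad) and at rest; the cassette lies flat in the nest under it, pressed down to less than 19 mm above the worktop, within 4 mm of the nest's middle and aligned with the socket within 0.08 rad (value of joint clamp_lever below 0.05 rad and z of cassette in the frame of socket below 0.019 m and horizontal distance between cassette and nest below 0.004 m and angle between cassette's own z axis and vertical below 0.06 rad and angle between the x axis of cassette and the x axis of socket, either way round below 0.08 rad and linear speed of cassette below 0.01 m/s and velocity of joint clamp_lever below 0.02 rad/s); the robot touches nothing.
It fails at once if a bystander is pushed more than 20 mm (distance of any of jar, notes, stapler, tape_roll, red_spool, orange_spool, calculator, marker from where it was at the start of the episode above 0.02 m).
It fails at once if the lever is forced onto the cassette with more than 90 N at the press bar (contact force between clamp_lever and cassette above 90 N).
It also fails if it takes over 72 s, if anything falls off the work surface, if the arm or the gripper's body presses on something with over 40 N, if the wrist force passes 120 N, or if a joint passes its speed limit or range.

## Working session

There is one attempt and no reset: what is moved stays moved. The work goes in short steps, Python scripts to look and compute and a tool call to move; the robot and the scene stay as the last step left them, time stands still between calls to the robot, and variables do not carry over. Pictures are saved under pics/ and viewed, at most 10 in all, crops included, and the job is handed in when it is done.

Besides the shell and the picture viewer there is one more tool, called after "Call:" by a JSON object that holds its "method" and its "body". send_rows: Moves the arm, as the interface text tells. Its arguments: {"type":"object","properties":{"series":{"type":"array","items":{"type":"array","items":{"type":"array","items":{"type":"number"}}}},"jaw":{"type":"number"},"squeeze":{"type":"number"}},"required":["series"]}

```bash
mkdir -p pics; cat > h.py <<'E'
import numpy as np, cv2
from workcell import manip
def cam(n):
    m=manip.camera_model(n); return np.array(m["mtx"]),cv2.Rodrigues(np.array(m["rvec"],float))[0],np.array(m["tvec"],float).ravel()
def cloud(n,d):
    K,R,t=cam(n); v,u=np.mgrid[:d.shape[0],:d.shape[1]]
    p=np.stack([(u-K[0,2])/K[0,0]*d,(v-K[1,2])/K[1,1]*d,d],-1)
    return (p-t)@R
def proj(n,P):
    K,R,t=cam(n); q=(R@np.atleast_2d(P).T).T+t; q=q@K.T; return q[:,:2]/q[:,2:]
def shot(n,f=None):
    p,d=manip.capture(n)
    if f: cv2.imwrite('pics/'+f,p[:,:,::-1])
    return p,d
E
cat > a.py <<'E'
from h import *
for n in ("top","side"):
    shot(n,n+"0.png")
    for k in ("socket","lever_tab","lever_hinge","nest","press_bar","cassette"):
        for r in manip.landmark_of(n,k)[:3]: print(n,k,np.round(r["at"],3),round(r["confidence"],2),proj(n,r["at"]).round())
s=manip.observe(); print(s["clock"],s["eef_pos"],s["eef_rot"],s["qpos"])
E
python3 a.py
```

```text
top socket [0.565 0.15  0.   ] 0.69 [[212. 229.]]
top lever_tab [0.478 0.141 0.137] 0.86 [[207. 259.]]
top lever_hinge [0.632 0.154 0.035] 0.76 [[208. 201.]]
top lever_hinge [0.595 0.148 0.06 ] 0.46 [[209. 214.]]
top nest [0.565 0.146 0.022] 0.58 [[212. 228.]]
top press_bar [0.599 0.148 0.061] 0.81 [[209. 212.]]
top cassette [ 0.494 -0.222  0.001] 0.86 [[357. 253.]]
top cassette [ 0.502 -0.03   0.005] 0.77 [[282. 252.]]
side socket [0.571 0.144 0.001] 0.66 [[275. 197.]]
side lever_hinge [ 0.604 -0.246 -0.003] 0.56 [[300. 258.]]
side nest [0.571 0.149 0.02 ] 0.55 [[275. 191.]]
side press_bar [0.602 0.153 0.058] 0.88 [[283. 181.]]
side press_bar [0.636 0.152 0.036] 0.4 [[293. 186.]]
side cassette [ 0.493 -0.225 -0.002] 0.9 [[259. 256.]]
side cassette [ 0.499 -0.031  0.005] 0.66 [[257. 220.]]
side cassette [ 0.604 -0.154  0.001] 0.62 [[295. 239.]]
0.7 [ 0.23066871 -0.60771003  0.23049806] [ 3.14155723e+00 -4.18845594e-06  3.62675743e-01] [ 1.1422249   0.62837028  0.03854003  1.51740117 -0.02698727  0.99630501
 -0.02004519]
```

View pics/top0.png

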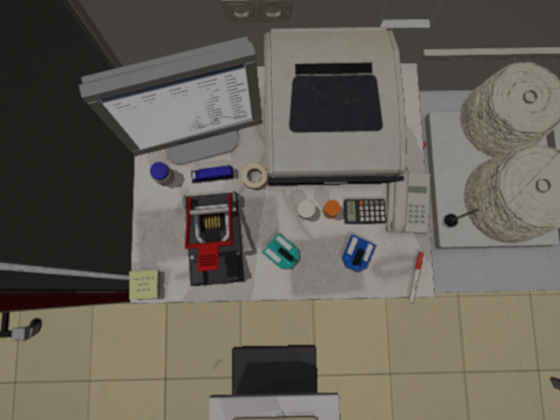

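View pics/side0.png

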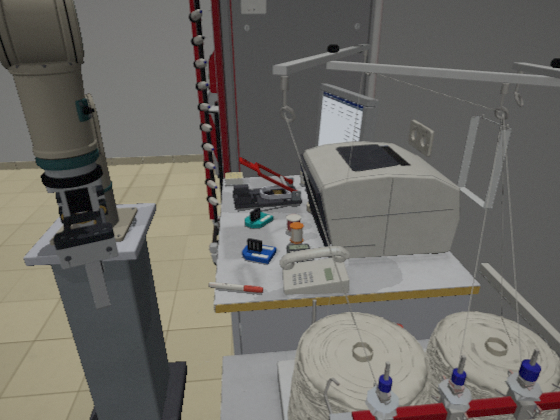

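```bash
cat > b.py <<'E'
from h import *
out=[]
for n in ("top","side"):
    p,d=shot(n); P=cloud(n,d)
    for k in ("cassette","socket","lever_tab"):
        for r in manip.masks_of(n,k)[:2]:
            m=r["mask"]&(d>0); Q=P[m]; c=p[m].mean(0)
            z=Q[:,2]
            if k=="cassette": S=Q[(z>.006)&(z<.022)]
            elif k=="socket": S=Q[(z>.005)&(z<.05)]
            else: S=Q
            if len(S)<10: continue
            (cx,cy),(w,h),a=cv2.minAreaRect(S[:,:2].astype(np.float32)*1000)
            print(n,k,round(r["confidence"],2),len(S),c.round(),"rect",round(cx,1),round(cy,1),round(w,1),round(h,1),round(a,1),"med",np.median(S,0).round(3))
            if k=="cassette":
                T=Q[z>.03]; print("  rib",len(T),T.mean(0).round(4) if len(T) else 0, cv2.minAreaRect(T[:,:2].astype(np.float32)*1000) if len(T)>5 else 0)
    if n=="top":
        a=cv2.resize(p[180:300,175:255],None,fx=4.5,fy=4.5,interpolation=2); b=cv2.resize(p[225:285,325:395],None,fx=6,fy=6,interpolation=2)
        o=np.zeros((540,790,3),np.uint8); o[:a.shape[0],:a.shape[1]]=a; o[:b.shape[0],365:365+b.shape[1]]=b
        cv2.imwrite('pics/crop1.png',o[:,:,::-1])
E
python3 b.py
```

```text
top cassette 0.88 710 [ 54.  71. 102.] rect 491.1 -222.2 66.1 84.6 64.5 med [ 0.495 -0.221  0.014]
  rib 98 [ 0.4823 -0.2172  0.0441] ((482.7864074707031, -217.99087524414062), (12.568256378173828, 41.50593566894531), 64.06745910644531)
top cassette 0.62 703 [ 60. 108. 103.] rect 498.6 -31.7 83.5 66.0 48.1 med [ 0.501 -0.027  0.014]
  rib 91 [ 0.492  -0.0381  0.0446] ((492.4065246582031, -38.205169677734375), (40.429168701171875, 13.15243148803711), 48.06354904174805)
top socket 0.7 3600 [64. 43. 42.] rect 539.5 142.2 231.9 136.3 4.1 med [0.544 0.134 0.016]
top lever_tab 0.9 1327 [98. 33. 31.] rect 546.9 152.5 193.1 130.5 4.0 med [0.514 0.14  0.118]
side cassette 0.75 388 [49. 68. 98.] rect 489.6 -221.5 69.7 84.9 66.0 med [ 0.495 -0.233  0.013]
  rib 102 [ 0.4816 -0.2211  0.0396] ((483.3211364746094, -217.44223022460938), (17.37811279296875, 39.70393753051758), 66.07926177978516)
side cassette 0.57 227 [39. 87. 86.] rect 499.4 -33.3 88.2 61.6 46.1 med [ 0.503 -0.045  0.013]
  rib 51 [ 0.4902 -0.0436  0.0389] ((490.37384033203125, -38.381980895996094), (40.72414779663086, 15.267660140991211), 49.120418548583984)
side socket 0.75 1307 [72. 57. 58.] rect 530.6 222.8 230.2 305.0 4.5 med [0.534 0.108 0.018]
side lever_tab 0.82 492 [101.  44.  42.] rect 551.0 227.5 295.1 181.8 84.4 med [0.555 0.137 0.082]
```

View pics/crop1.png

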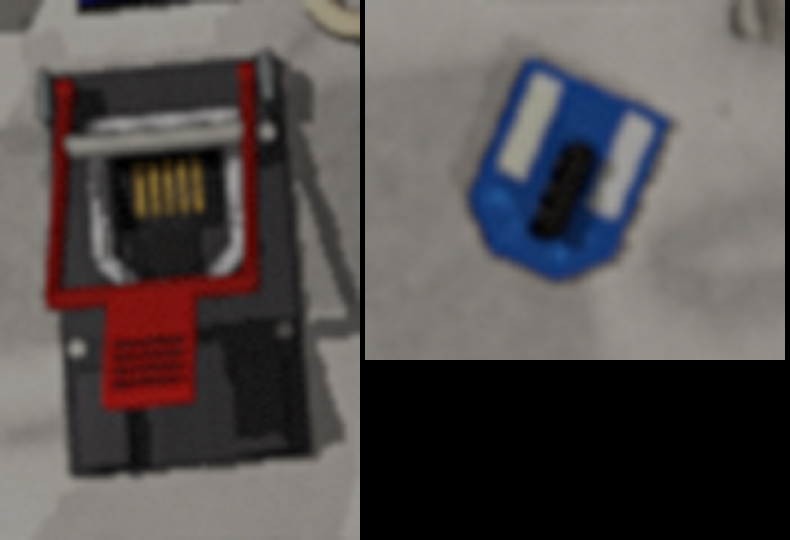

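Crop: blue cassette at top-view pixel (359,253), with its cut corners pointing down and left and its rib set towards them. The turquoise one at (282,252) is the look-alike, so I'm leaving it. The socket is at (213,240), with its tab raised at (207,259) and its nest cuts towards the robot. I'm choosing the blue one.

```bash
cat > w.py <<'E'
# usage: w.py step "x,y,z,yaw" ... (world m, rad) -> rows in tool axes
import sys; from h import *
s=manip.observe(); p=np.array(s["eef_pos"]); y0=s["eef_rot"][2]
X=np.array([np.cos(y0),np.sin(y0),0]);Y=np.array([np.sin(y0),-np.cos(y0),0])
step=float(sys.argv[1]); rows=[]; cur=np.r_[0,0,0,0.]
for a in sys.argv[2:]:
    t=np.array([float(v) for v in a.split(',')]); d=t[:3]-p
    g=np.r_[d@X*1000,d@Y*1000,-d[2]*1000,y0-t[3]]
    n=max(1,int(np.ceil(max(np.linalg.norm((g-cur)[:3])/step,abs(g[3]-cur[3])/.17))))
    rows+=[cur+(g-cur)*(i+1)/n for i in range(n)]; cur=g
print(len(rows),[[round(r[0]),round(r[1]),round(r[2]),round(r[3],2)] for r in rows])
E
python3 w.py 60 .42,-.2,.235,.07 .478,.1385,.235,.0716
```

```text
14 [[40, -39, -1, np.float64(0.04)], [80, -78, -1, np.float64(0.07)], [121, -118, -2, np.float64(0.11)], [161, -157, -2, np.float64(0.15)], [201, -196, -3, np.float64(0.18)], [241, -235, -3, np.float64(0.22)], [281, -275, -4, np.float64(0.26)], [322, -314, -4, np.float64(0.29)], [351, -363, -4, np.float64(0.29)], [380, -413, -4, np.float64(0.29)], [409, -462, -4, np.float64(0.29)], [438, -511, -4, np.float64(0.29)], [467, -561, -4, np.float64(0.29)], [496, -610, -4, np.float64(0.29)]]
```

Call:
{"method": "send_rows", "body": {"series": [[[40, -39, -1, 0.04], [80, -78, -1, 0.07], [121, -118, -2, 0.11], [161, -157, -2, 0.15], [201, -196, -3, 0.18], [241, -235, -3, 0.22], [281, -275, -4, 0.26], [322, -314, -4, 0.29], [351, -363, -4, 0.29], [380, -413, -4, 0.29], [409, -462, -4, 0.29], [438, -511, -4, 0.29], [467, -561, -4, 0.29], [496, -610, -4, 0.29], [496, -610, -4, 0.29]]], "jaw": 1}}

```text
clock: 2.98
eef_pos: [0.4782, 0.1441, 0.2346]
eef_rot: [-3.139, -0.001, 0.081]
wrist_force: [0.0, -0.9, 0.6]
gripper_width: 0.0942
finger_force: 0.0
```

```bash
python3 w.py 45 .478,.139,.143,.0716; python3 -c "
from h import *
p,d=shot('top');P=cloud('top',d)
for r in manip.landmark_of('side','lever_tab')[:2]: print(r)
"
```

```text
3 [[0, 2, 31, np.float64(0.0)], [0, 3, 61, np.float64(0.01)], [-1, 5, 92, np.float64(0.01)]]
{'at': [0.4754, 0.1397, 0.1406], 'confidence': 0.75}
```

Call:
{"method": "send_rows", "body": {"series": [[[0, 2, 25, 0.0], [0, 5, 50, 0.01], [0, 5, 75, 0.01], [0, 5, 92, 0.01], [0, 5, 92, 0.01], [0, 5, 92, 0.01]]]}}

```text
clock: 3.82
eef_pos: [0.4788, 0.1326, 0.1432]
eef_rot: [3.141, -0.001, 0.061]
wrist_force: [-0.0, 0.5, 0.4]
gripper_width: 0.0938
finger_force: 0.0
```

Call:
{"method": "send_rows", "body": {"series": [[[0, 0, 0, 0], [0, 0, 0, 0], [0, 0, 0, 0], [0, 0, 0, 0], [0, 0, 0, 0], [0, 0, 0, 0]]], "jaw": 0.3, "squeeze": 25}}

```text
clock: 4.58
eef_pos: [0.4781, 0.1404, 0.1426]
eef_rot: [-3.134, -0.002, 0.067]
wrist_force: [-1.5, 13.6, -3.1]
gripper_width: 0.0457
finger_force: 25.0
```

Call:
{"method": "send_rows", "body": {"series": [[[5, -8, -7, 0], [11, -8, -14, 0], [16, -8, -21, 0], [21, -8, -27, 0], [28, -8, -34, 0], [35, -8, -41, 0], [42, -8, -46, 0], [50, -8, -52, 0], [57, -8, -57, 0], [65, -8, -62, 0], [74, -8, -66, 0], [82, -8, -70, 0], [91, -8, -74, 0], [91, -8, -74, 0], [91, -8, -74, 0], [91, -8, -74, 0]]]}}

```text
clock: 6.58
eef_pos: [0.5702, 0.1475, 0.2173]
eef_rot: [-3.141, -0.004, 0.063]
wrist_force: [1.4, -2.3, 0.2]
gripper_width: 0.0455
finger_force: 25.0
```

```bash
python3 -c "
from h import *
shot('side','s1.png');shot('top')
for n in ('side','top'):
  for k in ('lever_tab','press_bar'):
    for r in manip.landmark_of(n,k)[:2]: print(n,k,r)
s=manip.observe();print(s['eef_pos'],s['eef_rot'][2],s['finger_force'])"
```

```text
side lever_tab {'at': [0.5615, 0.1465, 0.2162], 'confidence': 0.67}
side press_bar {'at': [0.6171, 0.155, 0.0783], 'confidence': 0.64}
top lever_tab {'at': [0.566, 0.1507, 0.21], 'confidence': 0.38}
top press_bar {'at': [0.616, 0.1485, 0.0757], 'confidence': 0.6}
[0.56970086 0.14748919 0.21706331] 0.06263354137601951 25.005548000335693
```

View pics/s1.png

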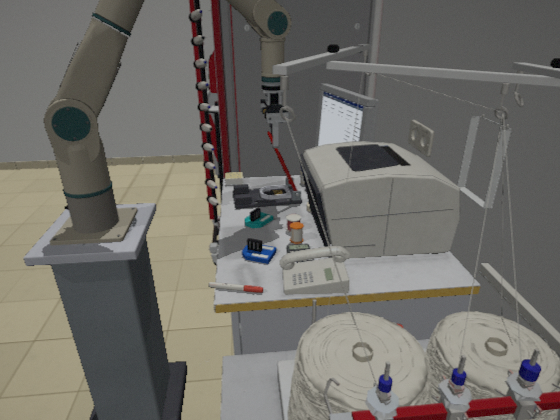

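Call:
{"method": "send_rows", "body": {"series": [[[0, 0, 0, 0], [0, 0, 0, 0], [0, 0, 0, 0], [0, 0, 0, 0], [-20, 0, 0, 0], [-45, 0, 0, 0], [-70, 0, 0, 0], [-70, 0, 0, 0]]], "jaw": 1}}

```text
clock: 7.88
eef_pos: [0.4974, 0.143, 0.2167]
eef_rot: [-3.142, 0.001, 0.064]
wrist_force: [0.7, -0.8, -0.0]
gripper_width: 0.0939
finger_force: 0.0
```

Call:
{"method": "send_rows", "body": {"series": [[[0, 0, 5, 0], [0, 0, 5, 0], [0, 0, 5, 0], [0, 0, 5, 0], [0, 0, 5, 0], [0, 0, 5, 0], [0, 0, 5, 0]]], "jaw": 0}}

```text
clock: 8.75
eef_pos: [0.4988, 0.143, 0.2115]
eef_rot: [-3.142, -0.0, 0.063]
wrist_force: [-0.2, -1.1, 0.1]
gripper_width: 0.0273
finger_force: 0.0
```

```bash
python3 -c "
from h import *
p,d=shot('top');P=cloud('top',d)[d>0]
for z0 in (.1,.2,.3,.4,.5):
  Q=P[(P[:,1]>.0)&(P[:,1]<.3)&(P[:,2]>z0)&(P[:,2]<z0+.1)&(P[:,0]>.68)]
  print(z0,len(Q),np.percentile(Q[:,0],1) if len(Q) else 0)
for r in manip.landmark_of('top','lever_tab')[:2]: print(r)
s=manip.observe();print(s['eef_pos'],s['eef_rot'][2],s['gripper_width'])"; python3 w.py 20 .652,.151,.21,.0716
```

```text
0.1 5309 0.7596569218608361
0.2 6611 0.7632066642309042
0.3 5524 0.7703014048052876
0.4 0 0
0.5 0 0
{'at': [0.5663, 0.1493, 0.2122], 'confidence': 0.75}
[0.49879468 0.14291958 0.21153928] 0.06272665377285191 0.019285625362666838
8 [[19, 0, 0, np.float64(-0.0)], [38, 0, 0, np.float64(-0.0)], [58, 1, 1, np.float64(-0.0)], [77, 1, 1, np.float64(-0.0)], [96, 1, 1, np.float64(-0.01)], [115, 1, 1, np.float64(-0.01)], [134, 1, 1, np.float64(-0.01)], [153, 2, 2, np.float64(-0.01)]]
```

Call:
{"method": "send_rows", "body": {"series": [[[10, 0, 0, 0], [25, 0, 0, 0], [40, 0, 0, 0], [54, 0, 0, 0], [68, 0, 0, 0], [82, 0, 0, 0], [96, 0, 0, 0], [110, 0, 0, 0], [122, 0, 0, 0], [134, 0, 0, 0], [144, 0, 0, 0], [153, 0, 0, 0], [153, 0, 0, 0], [153, 0, 0, 0]]]}}

```text
clock: 10.6
eef_pos: [0.6524, 0.1523, 0.2118]
eef_rot: [3.141, -0.002, 0.063]
wrist_force: [-1.3, 0.5, -0.4]
gripper_width: 0.0002
finger_force: 0.4
```

```bash
python3 -c "
from h import *
shot('top');shot('side','s2.png')
for n in ('side','top'):
  for k in ('lever_tab','press_bar'):
    for r in manip.landmark_of(n,k)[:2]: print(n,k,r,np.arctan2(r['at'][2]-.036,.637-r['at'][0]))
"
```

```text
side lever_tab {'at': [0.6739, 0.1568, 0.2292], 'confidence': 0.58} 1.759517261281888
side lever_tab {'at': [0.6039, -0.1545, 0.0034], 'confidence': 0.58} -0.7777879602402072
side press_bar {'at': [0.6432, 0.1532, 0.0801], 'confidence': 0.54} 1.710470457146891
top lever_tab {'at': [0.6785, 0.158, 0.2214], 'confidence': 0.74} 1.7910067192671189
top press_bar {'at': [0.6427, 0.1516, 0.0785], 'confidence': 0.69} 1.704118393690194
```

```bash
python3 w.py 55 .5,.143,.21,.0626 .491,-.222,.13,-.447
```

```text
10 [[-51, 0, 1, np.float64(-0.0)], [-102, 0, 1, np.float64(-0.0)], [-152, 0, 2, np.float64(-0.0)], [-157, 52, 14, np.float64(0.07)], [-162, 104, 25, np.float64(0.15)], [-166, 156, 36, np.float64(0.22)], [-171, 208, 48, np.float64(0.29)], [-175, 260, 59, np.float64(0.36)], [-180, 312, 71, np.float64(0.44)], [-184, 364, 82, np.float64(0.51)]]
```

Call:
{"method": "send_rows", "body": {"series": [[[-51, 0, 1, 0.0], [-102, 0, 1, 0.0], [-152, 0, 2, 0.0], [-157, 52, 14, 0.07], [-162, 104, 25, 0.15], [-166, 156, 36, 0.22], [-171, 208, 48, 0.29], [-175, 260, 59, 0.36], [-180, 312, 71, 0.44], [-184, 364, 82, 0.51], [-184, 364, 82, 0.51], [-184, 364, 82, 0.51], [-184, 364, 82, 0.51], [-184, 364, 82, 0.51]]], "jaw": 0.5}}

```text
clock: 12.65
eef_pos: [0.4913, -0.2209, 0.1298]
eef_rot: [-3.141, -0.001, -0.445]
wrist_force: [0.3, -0.1, -1.0]
gripper_width: 0.0468
finger_force: 0.0
```

```bash
cat > nest.py <<'E'
from h import *
p,d=shot('top','t2.png');P=cloud('top',d)
for r in manip.landmark_of('top','nest')[:1]: print('lm',r)
shot('side')
for r in manip.landmark_of('side','nest')[:1]: print('lm',r)
O=np.array([.569,.147]);c,s=np.cos(.0716),np.sin(.0716)
u=(P[...,:2]-O)@np.array([[c,-s],[s,c]])
z=P[...,2]
# bright wall rim points
reg=(d>0)&(abs(u[...,0])<.062)&(abs(u[...,1])<.0485)&(z>.024)&(z<.037)
b=p.mean(-1)
for th in (0,110,140):
    Q=u[reg&(b>th)]*1000; print(th,len(Q),cv2.minAreaRect(Q.astype(np.float32)),'expect 103x85', Q.min(0),Q.max(0))
rgn=(d>0)&(abs(u[...,0]+.03)<.14)&(abs(u[...,1])<.08)&(z>.008)&(z<.022)
Q=u[rgn]*1000; print('base',cv2.minAreaRect(Q.astype(np.float32)), np.percentile(Q,[1,99],axis=0))
m=manip.masks_of('top','lever_tab')
E
python3 nest.py; python3 w.py 20 .491,-.222,.045,-.447
```

```text
lm {'at': [0.5622, 0.1464, 0.0229], 'confidence': 0.87}
lm {'at': [0.5692, 0.1459, 0.0197], 'confidence': 0.86}
0 432 ((4.1202545166015625, 1.7005157470703125), (93.53203582763672, 110.99391174316406), 89.86437225341797) expect 103x85 [-51.38417072 -45.1447137 ] [59.72775746 48.33504075]
110 333 ((0.4745979309082031, -2.436542510986328), (102.16735076904297, 83.95870208740234), 0.36738377809524536) expect 103x85 [-50.67892808 -44.51741994] [51.49068949 39.63482511]
140 183 ((1.6033134460449219, -1.5238227844238281), (82.7310791015625, 99.24319458007812), 89.40557861328125) expect 103x85 [-48.20615384 -43.25233618] [50.96677648 39.63482511]
base ((-29.7823486328125, -2.7105484008789062), (231.6466064453125, 136.07469177246094), 0.0605970099568367) [[-143.98760513  -69.78087672]
 [  82.86468182   63.38969841]]
5 [[0, 0, 17, np.float64(0.0)], [0, 0, 34, np.float64(0.0)], [0, 0, 51, np.float64(0.0)], [0, 0, 68, np.float64(0.0)], [0, 0, 85, np.float64(0.0)]]
```

Call:
{"method": "send_rows", "body": {"series": [[[0, 0, 20, 0], [0, 0, 40, 0], [0, 0, 60, 0], [0, 0, 76, 0], [0, 0, 85, 0], [0, 0, 85, 0], [0, 0, 85, 0]]]}}

```text
clock: 13.78
eef_pos: [0.4911, -0.2225, 0.045]
eef_rot: [-3.142, -0.001, -0.447]
wrist_force: [-0.1, -0.8, 0.7]
gripper_width: 0.0467
finger_force: 0.0
```

Call:
{"method": "send_rows", "body": {"series": [[[0, 0, 0, 0], [0, 0, 0, 0], [0, 0, 0, 0], [0, 0, 0, 0], [0, 0, 0, 0], [0, 0, 0, 0]]], "jaw": 0, "squeeze": 25}}

```text
clock: 14.52
eef_pos: [0.4909, -0.2221, 0.0446]
eef_rot: [-3.141, -0.0, -0.447]
wrist_force: [0.7, 1.2, 2.6]
gripper_width: 0.012
finger_force: 25.0
```

```bash
python3 w.py 50 .491,-.222,.14,-.447 .52,-.05,.15,-.2 .569,.1462,.13,.0716
```

```text
11 [[0, 0, -48, np.float64(-0.0)], [0, 0, -95, np.float64(-0.0)], [-12, -42, -98, np.float64(-0.06)], [-24, -84, -100, np.float64(-0.12)], [-36, -126, -103, np.float64(-0.19)], [-48, -168, -105, np.float64(-0.25)], [-56, -207, -101, np.float64(-0.3)], [-64, -247, -97, np.float64(-0.36)], [-73, -287, -93, np.float64(-0.41)], [-81, -326, -89, np.float64(-0.46)], [-89, -366, -85, np.float64(-0.52)]]
```

Call:
{"method": "send_rows", "body": {"series": [[[0, 0, -30, 0], [0, 0, -65, 0], [0, 0, -95, 0], [-6, -21, -97, -0.03], [-24, -84, -100, -0.12], [-36, -126, -103, -0.19], [-48, -168, -105, -0.25], [-56, -207, -101, -0.3], [-64, -247, -97, -0.36], [-73, -287, -93, -0.41], [-81, -326, -89, -0.46], [-86, -350, -86, -0.5], [-89, -366, -85, -0.52], [-89, -366, -85, -0.52], [-89, -366, -85, -0.52], [-89, -366, -85, -0.52]]]}}

```text
clock: 16.52
eef_pos: [0.5688, 0.1445, 0.1297]
eef_rot: [3.141, -0.0, 0.07]
wrist_force: [-1.1, -0.2, -2.1]
gripper_width: 0.0122
finger_force: 25.0
```

```bash
cat > c.py <<'E'
from h import *
s=manip.observe();e=np.array(s['eef_pos']);print(e,s['eef_rot'],s['gripper_width'],s['wrist_force'])
O=np.array([.5696,.1446]);c,sn=np.cos(.0716),np.sin(.0716)
for n in ('top','side'):
    p,d=shot(n,n+'3.png');P=cloud(n,d);z=P[...,2]
    for r in manip.landmark_of(n,'cassette')[:3]: print(n,np.round(r['at'],4),r['confidence'])
    hsv=cv2.cvtColor(p,cv2.COLOR_RGB2HSV)
    u=(P[...,:2]-O)@np.array([[c,-sn],[sn,c]])
    zt=e[2]-.045+.014
    m=(d>0)&(hsv[...,0]>105)&(hsv[...,0]<128)&(hsv[...,1]>110)&(abs(u).max(-1)<.08)&(abs(z-zt)<.012)
    Q=u[m]*1000; print(n,len(Q),cv2.minAreaRect(Q.astype(np.float32)) if len(Q)>5 else 0,np.median(z[m]), 'expect z',zt)
E
python3 c.py
```

```text
[0.56875364 0.14447796 0.12969056] [ 3.14076912e+00 -1.14777881e-05  7.03810718e-02] 0.012168923552585583 [-1.06366303 -0.21085579 -2.13727749]
top [0.567  0.1384 0.0836] 0.65
top 254 ((-2.1312522888183594, -11.570791244506836), (49.698585510253906, 83.73863220214844), 89.64344787597656) 0.0991185515650536 expect z 0.09869055972102514
side [0.569  0.1391 0.0846] 0.71
side [ 0.4958 -0.0333  0.0027] 0.57
side 146 ((-1.6076202392578125, -10.531982421875), (85.55612182617188, 65.01123809814453), 7.985203266143799) 0.09712571120604306 expect z 0.09869055972102514
```

```bash
python3 - <<'E'
import cv2,numpy as np
a=cv2.imread('pics/top3.png')[180:300,150:270];b=cv2.imread('pics/side3.png')[110:230,210:330]
cv2.imwrite('pics/crop3.png',np.hstack([cv2.resize(x,(395,395),interpolation=2) for x in (a,b)]))
E
```

```text
(no output)
```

View pics/crop3.png

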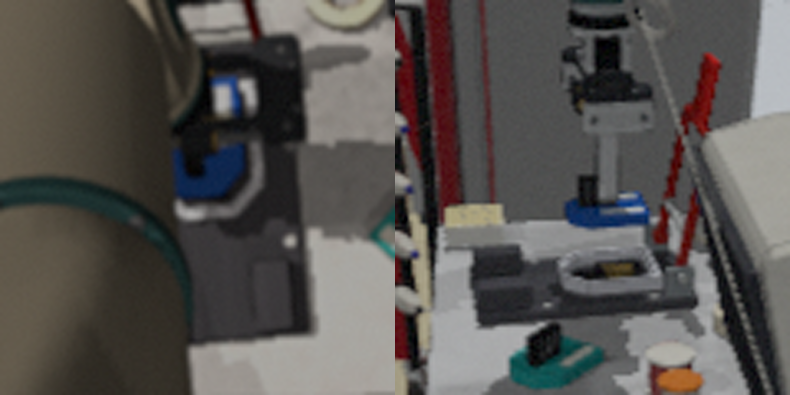

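Call:
{"method": "send_rows", "body": {"series": [[[2, -3, 15, -0.01], [2, -3, 30, -0.01], [2, -3, 42, -0.01], [2, -3, 50, -0.01], [2, -3, 54, -0.01], [2, -3, 58, -0.01], [2, -3, 60, -0.01], [2, -3, 60, -0.01], [2, -3, 60, -0.01]]]}}

```text
clock: 17.85
eef_pos: [0.5709, 0.1492, 0.0711]
eef_rot: [-3.141, -0.001, 0.083]
wrist_force: [-2.5, -0.8, 9.2]
gripper_width: 0.0118
finger_force: 25.0
```

Call:
{"method": "send_rows", "body": {"series": [[[-1, 0, -1, 0], [-2, 1, -1, 0], [-2, 1, 0, 0.01], [-2, 1, 1, 0.01], [-2, 1, 1, 0.01], [-2, 1, 1, 0.01]]]}}

```text
clock: 18.6
eef_pos: [0.5688, 0.1481, 0.0682]
eef_rot: [3.141, -0.0, 0.073]
wrist_force: [2.7, 0.3, -2.9]
gripper_width: 0.0118
finger_force: 25.0
```

Call:
{"method": "send_rows", "body": {"series": [[[0, 0, 1, 0], [1, 0, 2, 0], [1, 0, 3, 0], [1, 0, 3, 0], [1, 0, 3, 0]]]}}

```text
clock: 19.23
eef_pos: [0.5691, 0.1482, 0.0653]
eef_rot: [3.141, 0.001, 0.073]
wrist_force: [0.6, -0.5, -1.4]
gripper_width: 0.012
finger_force: 25.0
```

Call:
{"method": "send_rows", "body": {"series": [[[0, 0, 0, 0], [0, 0, 0, 0], [0, 0, 0, 0], [0, 0, 0, 0], [0, 0, -20, 0], [0, 0, -50, 0], [-20, 0, -90, 0], [-60, 0, -135, 0], [-100, 0, -160, 0], [-130, 0, -165, 0], [-130, 0, -165, 0], [-130, 0, -165, 0]]], "jaw": 0.4}}

```text
clock: 20.72
eef_pos: [0.441, 0.139, 0.2306]
eef_rot: [-3.141, -0.001, 0.073]
wrist_force: [0.6, 0.2, 0.1]
gripper_width: 0.0379
finger_force: 0.0
```

```bash
sed -i "s/zt=.*/zt=.034/; s/'3.png'/'4.png'/" c.py; python3 c.py;  python3 - <<'E'
from h import *
for n in ('top','side'):
  for k in ('lever_tab','press_bar'):
    for r in manip.landmark_of(n,k)[:1]: print(n,k,r,np.arctan2(r['at'][2]-.036,.637-r['at'][0]))
a=cv2.imread('pics/top4.png')[180:300,150:270];b=cv2.imread('pics/side4.png')[110:230,210:330]
cv2.imwrite('pics/crop4.png',np.hstack([cv2.resize(x,(395,395),interpolation=2) for x in (a,b)]))
E
```

```text
[0.44100442 0.13896586 0.23059693] [-3.14137037e+00 -1.40304387e-03  7.26666208e-02] 0.03791876264250846 [0.62005537 0.17079981 0.07590556]
top [ 0.5021 -0.0305 -0.0011] 0.75
top [0.5708 0.142  0.02  ] 0.73
top [ 0.4334 -0.3656 -0.0008] 0.69
top 479 ((-0.6827850341796875, 0.3042793273925781), (65.6947250366211, 83.45722961425781), 89.10186767578125) 0.03389878224764627 expect z 0.034
side [ 0.4979 -0.0306  0.003 ] 0.91
side [0.5668 0.1437 0.0194] 0.69
side 110 ((-0.6329803466796875, -7.926746368408203), (85.97625732421875, 54.5265007019043), 6.530822277069092) 0.032315501154996255 expect z 0.034
top lever_tab {'at': [0.6784, 0.156, 0.2217], 'confidence': 0.55} 1.7901493840722913
top press_bar {'at': [0.6421, 0.1526, 0.0778], 'confidence': 0.75} 1.6922058217598934
side lever_tab {'at': [0.6732, 0.1562, 0.2285], 'confidence': 0.85} 1.7566774260846159
side press_bar {'at': [0.6398, 0.1576, 0.0786], 'confidence': 0.76} 1.6364296201668516
```

View pics/crop4.png

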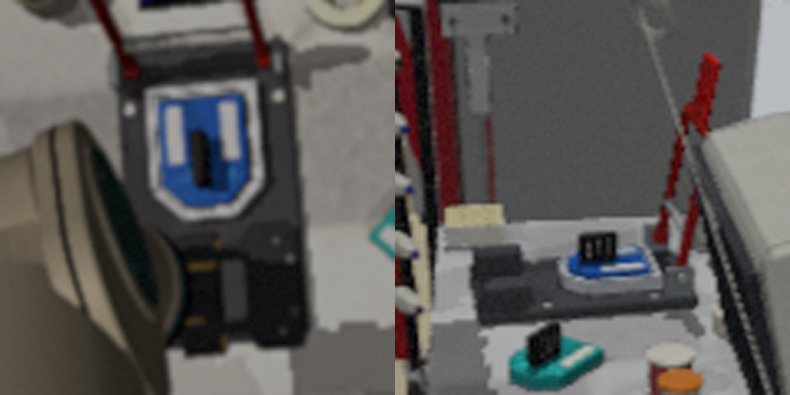

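```bash
python3 w.py 35 .5,.144,.305,.0716 .70,.157,.305,.0716 .70,.157,.25,.0716;  python3 - <<'E'
from h import *
p,d=shot('top');P=cloud('top',d)[d>0]
Q=P[(P[:,1]>.03)&(P[:,1]<.29)&(P[:,2]>.28)&(P[:,0]>.69)]
for y in np.arange(.03,.29,.04):
    S=Q[(Q[:,1]>y)&(Q[:,1]<y+.04)]; print(y.round(2),len(S),np.percentile(S[:,0],[0,2]).round(3),S[:,2].max().round(3)) if len(S) else 0
E
```

```text
11 [[20, 0, -25, np.float64(0.0)], [40, -1, -50, np.float64(0.0)], [60, -1, -75, np.float64(0.0)], [93, -1, -75, np.float64(0.0)], [127, 0, -75, np.float64(0.0)], [160, 0, -75, np.float64(0.0)], [194, 0, -75, np.float64(0.0)], [227, 0, -75, np.float64(0.0)], [260, 1, -75, np.float64(0.0)], [260, 1, -47, np.float64(0.0)], [260, 1, -20, np.float64(0.0)]]
0.03 873 [0.824 0.826] 0.364
0.07 900 [0.814 0.816] 0.366
0.11 900 [0.803 0.806] 0.364
0.15 899 [0.794 0.796] 0.365
0.19 911 [0.785 0.786] 0.365
0.23 924 [0.774 0.776] 0.366
0.27 455 [0.77 0.77] 0.364
```

Call:
{"method": "send_rows", "body": {"series": [[[20, 0, -30, 0], [35, 0, -60, 0], [60, 0, -75, 0], [93, 0, -75, 0], [127, 0, -75, 0], [160, 0, -75, 0], [194, 0, -75, 0], [227, 0, -75, 0], [255, 0, -75, 0], [265, 0, -75, 0], [265, 0, -75, 0], [265, 0, -75, 0]]], "jaw": 0}}

```text
clock: 22.68
eef_pos: [0.7033, 0.1582, 0.3057]
eef_rot: [-3.141, 0.001, 0.073]
wrist_force: [-0.6, -0.8, 0.7]
gripper_width: 0.0003
finger_force: 0.0
```

Call:
{"method": "send_rows", "body": {"series": [[[0, 0, 15, 0], [0, 0, 30, 0], [0, 0, 45, 0], [0, 0, 58, 0], [0, 0, 58, 0], [0, 0, 58, 0]]]}}

```text
clock: 23.42
eef_pos: [0.7046, 0.1581, 0.2478]
eef_rot: [-3.141, -0.001, 0.073]
wrist_force: [0.1, 0.4, -0.2]
gripper_width: 0.0001
finger_force: 0.0
```

Call:
{"method": "send_rows", "body": {"series": [[[-15, 0, 0, 0], [-33, 0, 0, 0], [-50, 0, 0, 0], [-68, 0, 0, 0], [-87, 0, 0, 0], [-106, 0, 3, 0], [-124, 0, 8, 0], [-142, 0, 15, 0], [-158, 0, 24, 0], [-174, 0, 35, 0], [-188, 0, 47, 0], [-202, 0, 61, 0], [-213, 0, 75, 0], [-224, 0, 91, 0], [-224, 0, 91, 0], [-224, 0, 91, 0]]]}}

```text
clock: 25.42
eef_pos: [0.4818, 0.142, 0.1573]
eef_rot: [-3.141, -0.002, 0.073]
wrist_force: [-0.2, 0.7, -0.4]
gripper_width: 0.0003
finger_force: 0.0
```

```bash
python3 - <<'E'
from h import *
shot('top');shot('side')
for n in ('top','side'):
  for k in ('lever_tab','press_bar','cassette'):
    for r in manip.landmark_of(n,k)[:2]: print(n,k,np.round(r['at'],4),r['confidence'],np.arctan2(r['at'][2]-.036,.637-r['at'][0]))
E
```

```text
top lever_tab [0.4735 0.1422 0.1245] 0.72 0.4961271577883064
top press_bar [0.594  0.1457 0.0562] 0.55 0.4391703893252237
top cassette [ 0.4992 -0.0336  0.0008] 0.65 -0.2500945802949163
top cassette [0.5645 0.1472 0.0225] 0.31 -0.18409847126233247
side lever_tab [0.4703 0.1383 0.1325] 0.71 0.5247484769093177
side press_bar [0.5999 0.148  0.0589] 0.67 0.5530073483457246
side cassette [0.5691 0.1455 0.0223] 0.62 -0.1990943124627002
side cassette [ 0.4951 -0.0338  0.0042] 0.56 -0.22045905360603027
```

Call:
{"method": "send_rows", "body": {"series": [[[-4, 0, 9, 0], [-8, 0, 17, 0], [-13, 0, 26, 0], [-16, 0, 35, 0], [-19, 0, 44, 0], [-21, 0, 53, 0], [-23, 0, 61, 0], [-24, 0, 68, 0], [-24, 0, 71, 0], [-24, 0, 74, 0], [-24, 0, 74, 0]]]}}

```text
clock: 27.2
eef_pos: [0.456, 0.1398, 0.0822]
eef_rot: [3.141, 0.002, 0.073]
wrist_force: [1.2, 0.1, -0.2]
gripper_width: 0.0006
finger_force: 0.0
```

Call:
{"method": "send_rows", "body": {"series": [[[0, 0, 3, 0], [0, 0, 6, 0], [0, 0, 9, 0], [0, 0, 12, 0], [0, 0, 14, 0], [0, 0, 16, 0], [0, 0, 17, 0], [0, 0, 18, 0], [0, 0, 18, 0], [0, 0, 18, 0]]]}}

```text
clock: 28.45
eef_pos: [0.4565, 0.1398, 0.0659]
eef_rot: [3.142, 0.0, 0.073]
wrist_force: [-7.1, -0.5, 22.8]
gripper_width: 0.0004
finger_force: 11.5
```

Call:
{"method": "send_rows", "body": {"series": [[[0, 0, -10, 0], [0, 0, -40, 0], [-20, 0, -90, 0], [-40, 0, -140, 0], [-50, 80, -160, 0], [-50, 130, -160, 0], [-50, 130, -160, 0], [-50, 130, -160, 0]]]}}

```text
clock: 29.45
eef_pos: [0.4175, 0.0067, 0.2247]
eef_rot: [-3.141, -0.002, 0.071]
wrist_force: [0.3, 1.5, 0.6]
gripper_width: 0.0006
finger_force: 0.0
```

```bash
sed -i "s/zt=.*/zt=.030/; s/'4.png'/'5.png'/" c.py; python3 c.py;  python3 - <<'E'
from h import *
for n in ('top','side'):
  for k in ('lever_tab','press_bar'):
    for r in manip.landmark_of(n,k)[:1]: print(n,k,r,np.arctan2(r['at'][2]-.036,.637-r['at'][0]))
p,d=shot('top');P=cloud('top',d);h=cv2.cvtColor(p,cv2.COLOR_RGB2HSV)
m=(d>0)&((h[...,0]<8)|(h[...,0]>172))&(h[...,1]>150)&(P[...,0]>.40)&(P[...,0]<.64)&(P[...,1]>.08)&(P[...,1]<.22)
Q=P[m]; dist=(.637-Q[:,0]); print('red z vs dist',np.polyfit(dist,Q[:,2],1),[ (round(a,2),np.median(Q[(dist>a)&(dist<a+.03),2]).round(4)) for a in (.0,.05,.1,.15,.18)])
a=cv2.imread('pics/top5.png')[180:300,150:270];b=cv2.imread('pics/side5.png')[130:230,210:310]
cv2.imwrite('pics/crop5.png',np.hstack([cv2.resize(x,(395,395),interpolation=2) for x in (a,b)]))
E
```

```text
[0.4174951  0.00670926 0.22466625] [-3.14136275e+00 -2.08113615e-03  7.13222159e-02] 0.0005589803073441028 [0.32709218 1.50943346 0.59381615]
top [0.5694 0.146  0.0186] 0.84
top [ 0.7104  0.1502 -0.0039] 0.54
top [ 5.009e-01 -3.040e-02  4.000e-04] 0.52
top 382 ((0.5218963623046875, 0.8081855773925781), (85.00811767578125, 65.967041015625), 1.4639451503753662) 0.030377122244394587 expect z 0.03
side [ 0.4966 -0.031   0.0045] 0.79
side [0.5669 0.1458 0.0163] 0.46
side 57 ((-1.7986602783203125, 1.8260917663574219), (84.66413116455078, 42.23373031616211), 8.3466215133667) 0.02932184520855301 expect z 0.03
top lever_tab {'at': [0.4494, 0.1399, 0.0353], 'confidence': 0.6} -0.003731325966658712
top press_bar {'at': [0.592, 0.1474, 0.0382], 'confidence': 0.96} 0.048849994491082384
side lever_tab {'at': [0.4466, 0.1397, 0.0387], 'confidence': 0.88} 0.014179721846186273
side press_bar {'at': [0.5914, 0.1492, 0.039], 'confidence': 0.72} 0.06569480155246483
red z vs dist [0.00430765 0.03936407] [(0.0, np.float64(0.042)), (0.05, np.float64(0.0413)), (0.1, np.float64(0.0416)), (0.15, np.float64(0.0404)), (0.18, np.float64(0.0408))]
```

View pics/crop5.png

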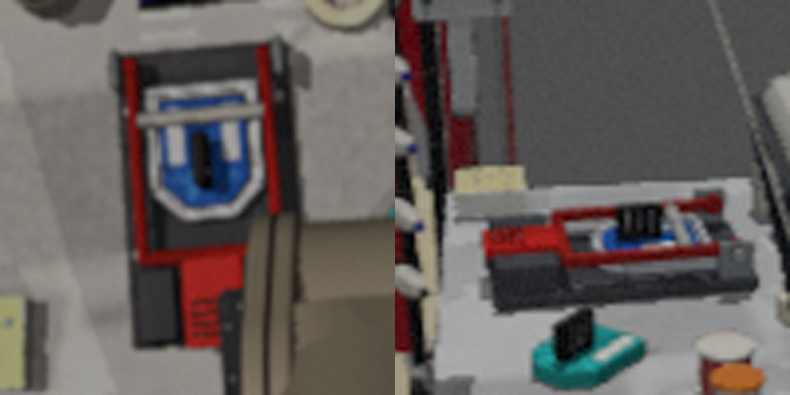

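The lever is level: tab top at 41 mm, angle about 0. The cassette top is at 30 mm, so its origin is about 16 mm up, clamped and aligned. The robot is clear of everything, so I'm handing in.

```bash
python3 -c "
from workcell import manip
print(manip.finish_job())"
```

```text
the job is handed in; nothing more can be done
None
```

The blue cassette is nested and clamped flat, with the red lever shut and fully home, and the job is handed in; no verdict was returned.

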